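# Load and close the blast box

### The arm

A 6-joint arm with a two-finger parallel gripper is mounted at the origin on the work surface. World frame = base frame: x ahead of the robot, y to its left, z up, the work surface at z = 0. Lengths are in m, angles in rad, forces in N, time in s.
With the tool pointing down it reaches from about 0.425 to 0.925 m from the base axis. Payload 12.5 kg.
Tool frame: the origin (TCP) lies on the centre line of the jaws, within the pads' length; the fingertips stand arm.tip_extent ahead of it and the grasp point (between the pads) lies 8 mm behind it (arm.tip_extent is the distance from the TCP to the fingertips, in m); z points along the fingers, y is the line along which they close (so a half turn about z gives the same grasp; the last joint's range is limited). The gripper opens to 85 mm and grips with 20 to 120 N. Pads are 22 mm wide; open, the fingers measure 114 mm over their backs; the gripper's body (76 mm by 85 mm) begins 54 mm behind the grasp point. The pads swing forward as they close: fully open they stand 13 mm farther back than shut.
Start: joints at [1.067, 0.491, 1.559, -0, 1.092, -0.106], TCP at [0.242, 0.576, 0.242] pointing down, gripper open.
Joint ranges: [-3.1, 3.1], [-0.84, 2.19], [0.05, 2.79], [-1.13, 4.28], [0.06, 2.93], [-2.69, 2.69]. Speed limits (rad/s): [2.22, 2.22, 2.79, 3.14, 3.14, 3.14].

### API

Orientations are given as a 3x3 rotation matrix whose columns are the frame's x, y, z axes.
In Python, from plant import arm gives the robot as it stands. The module is installed in compiled form; this text tells all that it offers.
- The arm moves only by the tool play_rows, never from a script. Its arguments are lists of equal length, an entry for each row: "travel": the shift along the tool's x, y, z in m, a list of three; "rotation": the turn, a rotation vector about the tool's x, y, z in degrees, a list of three; "claw": the finger opening in m, from 0 to 0.0854. In form: {"travel": [[dx, dy, dz], ...], "rotation": [[wx, wy, wz], ...], "claw": [claw, ...]}. A call has 1 to 20 rows; each row shifts and turns the commanded pose from where the row before left it, along the tool's axes as they then stand; what a row does not reach is not made up. A row lasts 1/8 s, in which the tool goes at most 62.5 mm and 10.7 degrees, less where a joint would pass 70% of its speed; a pose out of reach is approached as far as the arm can. A call is refused whole if a number of a shift passes 0.0625 or a number of a turn 10.7, either way. A call with a gripper value outside its range is refused whole. The fingers move at their own pace and stop on an object; the grip force is fixed at half the most. Time passes only in rows, so rows that do not move let the fingers close. It gives the time, the measured TCP pose, the force, the opening and the grip force at its end, in the units of the state.
- arm.observe(): the state, without advancing time (a new reading comes with each control period).
- arm.capture(name): name is "scene" or "side" or "wrist"; returns (picture, depth): 480x640x3 uint8, red, green, blue; 480x640 float32, m along the optical axis (not along the pixel's ray), 0 where there is no reading.
- arm.camera_info(name): a dict with "fov_y" (degrees; the focal length in pixels is half the picture's height over the tangent of half this angle, whatever the lens; pixels are square), "cx", "cy" (the principal point, pixels), "pose" (4x4, takes a point from camera to world coordinates); the wrist camera has in their place "hand_eye" (4x4, takes a point from camera to tool coordinates, whose origin is the TCP and whose axes are the flange's). Camera axes: x right, y down, z forward; pixel columns grow to the right and rows downward; lengths in m; the calibration is good to about 2 mm. A picture is of the moment at which its call begins: read the wrist's pose just before it. camera_info takes no time and is no camera call.
- arm.sign_off(): hands the job in; it is judged then, once.
The state is a dict: "t": time; "joint_positions": joint angles; "qd": joint speeds; "joint_torque": joint torques, N m; "position": TCP position; "tool_rot": TCP orientation; "wrist_force": force on the tool from outside, world axes, zero at the start; "wrist_torque": the same for the moment, N m; "opening": opening from 0.0 (shut) to 1.0 (fully open); "grip_force": force on a finger pad.
Only numpy, scipy, OpenCV 4.12 (cv2) and the standard library are available. Lean on these libraries where they do the work, as an engineer would, in place of code of your own. Each camera call takes 0.05 s, during which the arm holds its last target. There are 200 camera calls.

### The job

Reach in under the half-open lid of the blast box and stand the small brass ferrule upright, foot down, on the round rubber pad inside. Then shut the lid, and turn the latch handle its quarter turn until it is fully home, so that the latch draws the lid down flat on its springy seal. Leave the bench's other loose things where they are.

Things in the scene. Friction and masses are not known exactly. Their poses are not given: they have to be found in the camera images.
- ferrule: Small turned brass piece, 60 mm tall, standing on its wider foot: foot diameter 40 mm and 12 mm tall, straight stem diameter 31 mm from 16 to 53 mm, top bead diameter 35 mm from 55 to 60 mm. Weighs about 0.18 kg. Origin: centre of its underside; z up.
- blast_box: Grey steel box fixed to the bench, outside 220 mm (its x) by 240 (y) by 88 tall, walls and floor 5 mm, open on top under the lid. Origin: centre of its underside. Front (robot side) is -x; lid hinged on the +x rim; latch post (22 mm diameter) stands 45 mm clear of the +y wall. A black rubber seal strip along y just inside the front wall stands 6 mm above the rim and yields under about 15 N.
- pad: Round black rubber pad on the floor of the box, diameter 76 mm, 12 mm thick, fixed. Origin: centre of its underside (it stands on the box's inner floor); z up.
- lid (a joint): Lid angle, rad: 0 = flat shut, 1.1 = open as far as it goes, leaning over the box. Stiff hinge: it stays where it is left; 4 to 5 N at the handle moves it. The seal holds it up about 6 mm at the front (about 0.03 rad) until the latch draws it down. The lid is a steel plate 220 by 240 by 8 mm.
- lid_hinge (a point): Middle of the lid's hinge axis, at the box's +x rim, 88 mm above the bench; the axis runs along the box's y.
- lid_handle (a point): Middle of the lid's handle: a round steel bar 10 mm in diameter and 110 mm long along the box's y, held 45 mm clear of the lid's free edge by a leg at each end, 265 mm from the hinge and in the lid's plane. The fingers fit round it between the legs. With the lid shut it is 92 mm above the bench.
- latch (a joint): Latch angle, rad: 0 = closed, handle along the box's side pointing to box +x, the latch's short steel finger over the lid's side tongue; 1.57 = open, handle straight out to box +y. Stops at both ends; grows anticlockwise from above. A ramp under the finger pulls the tongue down in the last part of the turn (5 N more at the handle); it catches only if the lid is down on its seal.
- latch_pivot (a point): On the latch's vertical turning axis, 103 mm above the bench.
- latch_grip (a point): Point in the middle of the latch's black handle, 85 mm from the turning axis, 112 mm above the bench. The handle is an 18 mm tall, 16 mm thick bar; its black part reaches from 54 to 110 mm from the axis.
- bell_flare: Bystander: large brass bell flare standing mouth down, 110 mm tall, mouth diameter 90 mm. Origin: centre of its underside.
- collar: Bystander: flat brass ring lying down, 56 mm outside, 40 mm inside, 14 mm tall. Origin: centre of its underside.
- hammer: Bystander: hammer lying on the bench on the robot's right, wooden handle.
- polish: Bystander: grey plastic bottle, 60 mm diameter, 150 mm tall. Origin: centre of its underside.
- driver: Bystander: screwdriver lying on the bench on the robot's left.
- mandrel: Bystander: dark steel tapered mandrel standing beyond the box on a foot of 60 mm diameter, 160 mm tall. Origin: centre of its underside.
There are look-alikes about, which are no part of the job. What is shaped like the ferrule but green or purple is not meant.

How it is judged:
By the outcome, as a careful person would: the job done as asked, in the order asked, and still so for the second after the job is handed in, with the robot touching nothing.
It also fails if it takes over 72 s, if anything falls off the work surface, if the arm or the gripper's body presses on something with over 40 N, if the wrist force passes 120 N, or if a joint passes its speed limit or range.

## Working session

There is one attempt and no reset: what is moved stays moved. The work goes in short steps, Python scripts to look and compute and a tool call to move; the robot and the scene stay as the last step left them, time stands still between calls to the robot, and variables do not carry over. Pictures are saved under pics/ and viewed, at most 10 in all, crops included, and the job is handed in when it is done.

Besides the shell and the picture viewer there is one more tool, called after "Call:" as name(argument=value, ...) on one line, values as JSON. play_rows: Moves the arm, as the interface text tells. Its arguments: {"type":"object","properties":{"travel":{"type":"array"},"rotation":{"type":"array"},"claw":{"type":"array"}},"required":["travel","rotation","claw"]}

```bash
mkdir -p pics; cat > h.py <<'E'
import numpy as np, cv2
from plant import arm
def K(n):
    c=arm.camera_info(n); f=240/np.tan(np.radians(c["fov_y"])/2); return c,f
def pose(n,st=None):
    c,f=K(n)
    if "pose" in c: return np.array(c["pose"])
    st=st or arm.observe(); T=np.eye(4); T[:3,:3]=st["tool_rot"]; T[:3,3]=st["position"]; return T@np.array(c["hand_eye"])
def cloud(n,d,T):
    c,f=K(n); v,u=np.mgrid[:480,:640]
    P=np.stack([(u-c["cx"])/f*d,(v-c["cy"])/f*d,d],-1); return P@T[:3,:3].T+T[:3,3]
def grab(n):
    st=arm.observe(); T=pose(n,st); p,d=arm.capture(n); return p,d,cloud(n,d,T),T
E
python3 - <<'E'
from h import *
for n in("scene","side"):
    p,d,P,T=grab(n); cv2.imwrite(f"pics/{n}0.png",p[:,:,::-1]); np.savez(f"{n}0.npz",p=p,d=d,P=P,T=T)
    c,f=K(n); print(n,f,c["cx"],c["cy"],T.round(3).tolist(),(d>0).mean())
print(arm.tip_extent, arm.camera_info("wrist"), {k:np.round(v,3).tolist() for k,v in arm.observe().items()})
E
```

```text
scene 604.8064415116269 317.6191749214122 240.77008908832119 [[0.737, 0.513, -0.439, 1.138], [0.676, -0.559, 0.481, -0.649], [0.002, -0.651, -0.759, 1.117], [0.0, 0.0, 0.0, 1.0]] 0.9959830729166667
side 584.4828079121737 316.97124953114195 249.70023598195206 [[0.913, -0.195, 0.357, 0.04], [-0.407, -0.455, 0.792, -1.17], [0.009, -0.869, -0.495, 0.825], [0.0, 0.0, 0.0, 1.0]] 0.9960677083333334
0.011 {'fov_y': 60.609924625795166, 'cx': 323.71655860967184, 'cy': 244.69001498164968, 'hand_eye': array([[ 1.24486041e-03, -9.62054275e-01, -2.72855315e-01,
         6.96372729e-02],
       [ 9.99999165e-01,  1.29236911e-03,  5.60789680e-06,
         7.90952652e-04],
       [ 3.47234679e-04, -2.72855094e-01,  9.62055080e-01,
        -1.30656487e-01],
       [ 0.00000000e+00,  0.00000000e+00,  0.00000000e+00,
         1.00000000e+00]])} {'t': 0.1, 'joint_positions': [1.067, 0.492, 1.559, -0.0, 1.092, -0.106], 'qd': [0.001, -0.001, -0.0, 0.001, 0.0, 0.0], 'joint_torque': [0.002, -61.945, -26.203, -0.0, 0.003, -0.0], 'position': [0.242, 0.576, 0.242], 'tool_rot': [[-0.922, 0.387, -0.0], [0.387, 0.922, -0.001], [0.0, -0.001, -1.0]], 'wrist_force': [0.033, -0.44, -0.4], 'wrist_torque': [0.047, -0.004, 0.013], 'grip_force': 0.0, 'opening': 1.002}
```

View pics/scene0.png

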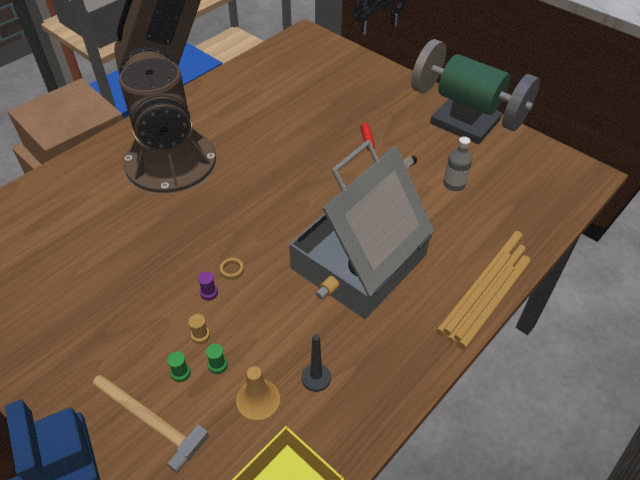

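View pics/side0.png

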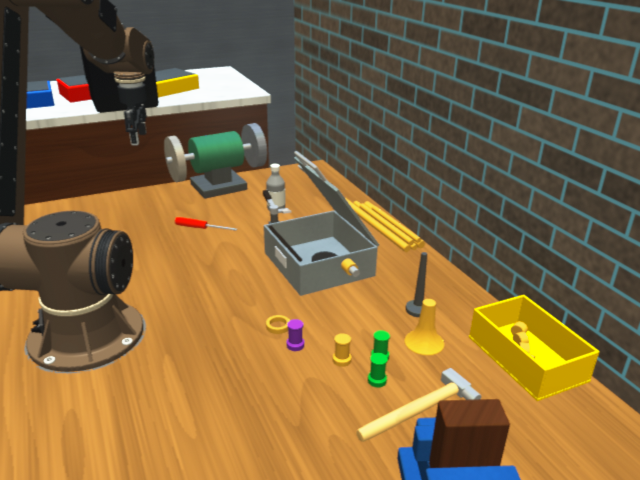

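The scene view shows the ferrule at (199,328), the box at about (350,250) with its lid leaning, and the latch post near (405,163). The side view shows the ferrule at (342,349), the pad at (323,258) and the latch at (275,205). The green and purple ones are decoys.

```bash
python3 - <<'E'
from h import *
S=np.load("scene0.npz");D=np.load("side0.npz")
def crop(Z,u0,u1,v0,v1): return Z["p"][v0:v1,u0:u1],Z["P"][v0:v1,u0:u1]
for nm,Z,b in(("scene",S,(180,215,310,346)),("side",D,(328,356,330,368))):
    p,P=crop(Z,*b); m=(P[...,2]>.01)&(P[...,2]<.08); q=P[m]
    top=q[q[:,2]>.056]; stem=q[(q[:,2]>.02)&(q[:,2]<.05)]; 
    print(nm,len(q),"zmax",q[:,2].max().round(4),"top",top.mean(0).round(4),len(top),"stem",stem.mean(0).round(4))
    print(" px",)
    # circle fit on stem, known r
    from scipy.optimize import least_squares
    r=least_squares(lambda c:np.hypot(stem[:,0]-c[0],stem[:,1]-c[1])-.0155,stem[:,:2].mean(0)+.01*np.sign(-(Z["T"][:2,3]-stem[:,:2].mean(0))),loss="soft_l1",f_scale=.002)
    print(" fit",r.x.round(4),np.abs(r.fun).mean().round(4))
# box: points from side
P=D["P"]; p=D["p"].astype(int)
def pt(Z,u,v): return Z["P"][v,u].round(4)
m=np.zeros((480,640),bool); m[200:300,255:385]=1
ms=m&(np.abs(P[...,2]-.088)<.003)&(p.max(-1)-p.min(-1)<40)
q=P[ms][:,:2].astype(np.float32); print("rim",len(q),cv2.minAreaRect(q),cv2.boxPoints(cv2.minAreaRect(q)).round(3).tolist())
# pad: dark near z=.017 
mp=m&(p.max(-1)<60)&(np.abs(P[...,2]-.017)<.006)
q=P[mp];print("pad",len(q),q.mean(0).round(4),q.min(0).round(3),q.max(0).round(3))
fl=m&(np.abs(P[...,2]-.005)<.003)&(p.max(-1)-p.min(-1)<40);print("floor",fl.sum(),P[fl].mean(0).round(3))
# lid plane from scene
P=S["P"]; q=P[190:260,345:410].reshape(-1,3); q=q[q[:,2]>.1]
c=np.median(q,0); n=np.linalg.svd(q-q.mean(0),full_matrices=0)[2][2]; print("lidplane",len(q),c.round(3),n.round(4),"resid",np.abs((q-q.mean(0))@n).mean())
for nm,Z,pts in(("scene",S,[(399,154),(432,240),(370,288),(329,210),(337,168),(368,145),(345,190),(378,165),(366,128),(371,140),(291,245),(367,311),(430,240),(412,162)]),("side",D,[(265,235),(299,288),(375,272),(335,214),(323,257),(273,203),(268,192),(285,210)])):
    for a in pts: print(nm,a,pt(Z,*a))
for nm,Z,b in(("a",S,(320,440,115,200)),("b",D,(250,300,155,235))):
    cv2.imwrite(f"pics/crop_{nm}.png",cv2.resize(Z["p"][b[2]:b[3],b[0]:b[1]][:,:,::-1],None,fx=6,fy=6,interpolation=cv2.INTER_CUBIC))
E
```

```text
scene 442 zmax 0.067 top [ 0.4938 -0.3101  0.0603] 206 stem [ 0.4992 -0.3139  0.0351]
 px
 fit [ 0.4883 -0.3082] 0.001
side 442 zmax 0.064 top [ 0.4881 -0.3095  0.06  ] 155 stem [ 0.4828 -0.3189  0.035 ]
 px
 fit [ 0.4888 -0.3077] 0.0012
rim 572 ((0.6063985824584961, 0.0955762267112732), (0.22602790594100952, 0.2861160635948181), 2.45601224899292) [[0.4869999885559082, 0.23399999737739563], [0.5, -0.052000001072883606], [0.7250000238418579, -0.0430000014603138], [0.7129999995231628, 0.24300000071525574]]
pad 86 [0.6224 0.0874 0.0175] [0.592 0.071 0.012] [0.656 0.104 0.022]
floor 874 [0.63  0.117 0.005]
lidplane 4488 [0.659 0.058 0.185] [-0.8569 -0.4809 -0.1857] resid 0.027426149101475613
scene (399, 154) [0.6039 0.1941 0.2573]
scene (432, 240) [ 0.6942  0.2527 -0.0034]
scene (370, 288) [ 0.7195 -0.0288  0.1053]
scene (329, 210) [ 0.6089 -0.0361  0.2657]
scene (337, 168) [0.5714 0.0284 0.3086]
scene (368, 145) [0.5684 0.1284 0.3029]
scene (345, 190) [0.5995 0.0219 0.2716]
scene (378, 165) [0.599  0.1274 0.2673]
scene (366, 128) [0.3247 0.4443 0.0274]
scene (371, 140) [0.3628 0.4208 0.0199]
scene (291, 245) [ 0.5091 -0.047   0.0903]
scene (367, 311) [ 0.7216 -0.0334  0.0279]
scene (430, 240) [0.6927 0.245  0.002 ]
scene (412, 162) [0.6212 0.2234 0.2257]
side (265, 235) [0.4932 0.1824 0.0615]
side (299, 288) [ 0.5015 -0.0417  0.0205]
side (375, 272) [ 0.7321 -0.0177 -0.0028]
side (335, 214) [0.7086 0.1869 0.0824]
side (323, 257) [0.6232 0.0807 0.016 ]
side (273, 203) [0.5502 0.2693 0.1106]
side (268, 192) [0.5554 0.3247 0.1213]
side (285, 210) [0.5678 0.2198 0.1071]
```

View pics/crop_a.png

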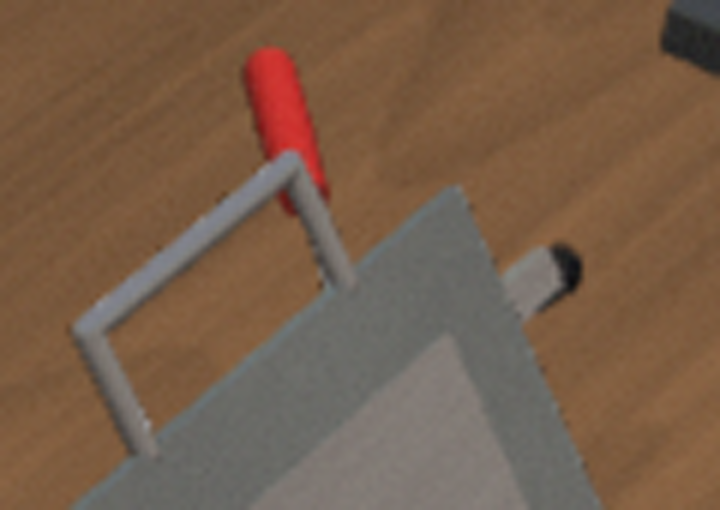

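View pics/crop_b.png

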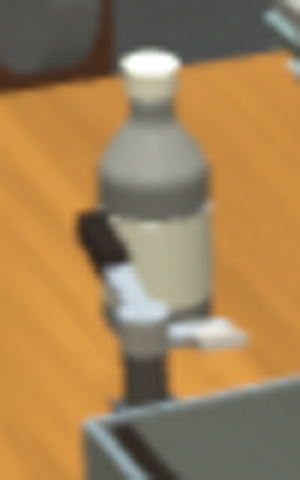

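The crops show the lid handle bar from (333,169) to (368,141) in the scene view. In the side view the latch is open: its black handle points away to +y, and its steel finger points to +x.

```bash
python3 - <<'E'
from h import *
S=np.load("scene0.npz");D=np.load("side0.npz")
def wall(Z,b,ax,lo,hi):
    P=Z["P"];m=np.zeros((480,640),bool);m[b[2]:b[3],b[0]:b[1]]=1
    m&=(P[...,2]>.02)&(P[...,2]<.08)&(P[...,ax]>lo)&(P[...,ax]<hi)
    q=P[m]
    for _ in range(4):
        k=np.polyfit(q[:,1-ax],q[:,ax],1); r=q[:,ax]-np.polyval(k,q[:,1-ax]); q=q[np.abs(r)<max(.004,1.5*r.std())]
    print("wall axis",ax,len(q),k.round(4),"yaw",np.degrees(np.arctan(k[0]))*(1 if ax else -1), "range",q[:,1-ax].min(),q[:,1-ax].max(),r.std()); return k
wall(D,(262,302,235,292),0,.47,.53)
wall(D,(300,378,240,290),1,-.06,.0)
wall(S,(291,368,245,315),1,-.06,.0)
wall(S,(368,432,235,312),0,.69,.75)
# rim front band and lid via scene
P=D["P"];
for a,b,v0,v1,u0,u1 in((.085,.092,215,292,262,305),):
    q=P[v0:v1,u0:u1].reshape(-1,3);q=q[(q[:,2]>a)&(q[:,2]<b)];print("frontrim",len(q),q.min(0).round(3),q.max(0).round(3))
# lid plane RANSAC-ish
P=S["P"];m=np.zeros((480,640),np.uint8);cv2.fillConvexPoly(m,np.array([(396,165),(420,235),(372,275),(340,210)]),1)
q=P[m>0]; 
for _ in range(5):
    c=q.mean(0);n=np.linalg.svd(q-c,full_matrices=0)[2][2];r=(q-c)@n;q=q[np.abs(r)<.006]
print("lid",len(q),c.round(4),(n*np.sign(n[2])).round(4),"angle",np.arccos(abs(n[2])))
# handle bar endpoints
def lineP(Z,a,b,n=12):
    out=[]
    for t in np.linspace(.1,.9,n):
        u,v=np.round(np.array(a)*(1-t)+np.array(b)*t).astype(int); w=Z["P"][v-1:v+2,u-1:u+2].reshape(-1,3); out.append(w[w[:,2].argmax()])
    return np.array(out)
print("bar",lineP(S,(334,169),(368,142)).round(3)[::2].tolist())
# bystanders
hsv=lambda Z:cv2.cvtColor(Z["p"],cv2.COLOR_RGB2HSV)
h=hsv(D)
for nm,lo,hi in(("green",(50,120,40),(75,255,255)),("purple",(130,100,40),(155,255,255)),("brass",(18,120,80),(27,255,255))):
    m=cv2.inRange(h,lo,hi); n,L,st,ce=cv2.connectedComponentsWithStats(m)
    for i in range(1,n):
        q=D["P"][L==i];q=q[q[:,2]>.005]
        if 60<st[i,4]<3000 and len(q)and .2<np.median(q[:,0])<1.1 and abs(np.median(q[:,1]))<.6: print(nm,st[i].tolist(),np.median(q,0).round(3),q[:,2].max().round(3))
# bottle, latch
P=D["P"]
for nm,(u0,u1,v0,v1),z0,z1 in(("bottle",(264,288,163,190),.05,.17),("latch head",(255,300,185,225),.095,.13)):
    q=P[v0:v1,u0:u1].reshape(-1,3);q=q[(q[:,2]>z0)&(q[:,2]<z1)]; print(nm,len(q),q.mean(0).round(3),q.min(0).round(3),q.max(0).round(3))
for v in range(188,222,3): print(v,[tuple(P[v,u].round(3)) for u in range(262,292,4)])
E
```

```text
wall axis 0 694 [-0.0405  0.499 ] yaw 2.319740589954036 range -0.051092723472113244 0.19313257276985052 0.0013178857900544775
wall axis 1 1211 [ 0.0388 -0.0645] yaw 2.221839286662465 range 0.5018346808019699 0.7224091662645827 0.0019188504215948779
wall axis 1 1111 [ 0.0374 -0.0645] yaw 2.1437067941389865 range 0.5038732386593555 0.721541575064339 0.0013635914843356778
wall axis 0 660 [-0.0377  0.7189] yaw 2.160404251989079 range -0.033985479865643486 0.20329256228767456 0.0008171569514071866
frontrim 281 [ 0.49  -0.049  0.085] [0.619 0.24  0.092]
lid 702 [0.6613 0.0752 0.1816] [0.8537 0.1204 0.5066] angle 1.039554901216802
bar [[0.571, 0.031, 0.314], [0.568, 0.044, 0.314], [0.569, 0.058, 0.314], [0.569, 0.073, 0.315], [0.571, 0.089, 0.316], [0.568, 0.108, 0.313]]
green [368, 331, 22, 56, 836] [ 0.533 -0.393  0.045] 0.825
purple [287, 320, 17, 31, 426] [ 0.413 -0.234  0.039] 0.825
brass [345, 197, 80, 55, 1504] [0.865 0.155 0.024] 0.825
brass [341, 258, 17, 17, 148] [ 0.623 -0.061  0.071] 0.825
brass [404, 298, 41, 58, 1376] [ 0.673 -0.34   0.034] 0.825
brass [265, 314, 25, 20, 317] 
[... 5294 characters left out ...]
64(0.604), np.float64(0.378), np.float64(0.002)), (np.float64(0.616), np.float64(0.375), np.float64(0.001)), (np.float64(0.63), np.float64(0.376), np.float64(-0.002)), (np.float64(0.64), np.float64(0.367), np.float64(-0.0))]
221 [(np.float64(0.549), np.float64(0.374), np.float64(0.004)), (np.float64(0.564), np.float64(0.38), np.float64(-0.002)), (np.float64(0.525), np.float64(0.229), np.float64(0.077)), (np.float64(0.539), np.float64(0.235), np.float64(0.071)), (np.float64(0.554), np.float64(0.242), np.float64(0.065)), (np.float64(0.547), np.float64(0.191), np.float64(0.09)), (np.float64(0.559), np.float64(0.191), np.float64(0.087)), (np.float64(0.573), np.float64(0.196), np.float64(0.082))]
```

```bash
cat > plan.py <<'E'
from h import *
from scipy.spatial.transform import Rotation as R
def rot(az,tilt):
    a,t=np.radians([az,tilt]); r=np.array([np.cos(a),np.sin(a),0]); k=np.array([0,0,1.])
    z=np.sin(t)*r-np.cos(t)*k; x=np.cos(t)*r+np.sin(t)*k; return np.c_[x,np.cross(z,x),z]
def plan(wps,step=.05,turn=9,start=None):
    """wps: list of (position, rot matrix, claw) -> rows"""
    if start is None:
        st=arm.observe(); start=(np.array(st["position"]),np.array(st["tool_rot"]))
    p,A=start; T,W,C=[],[],[]
    for q,B,c in wps:
        p0,A0=p.copy(),A.copy(); q=np.array(q,float); rv=R.from_matrix(A0.T@B).as_rotvec(degrees=True)
        n=int(max(1,np.ceil(np.linalg.norm(q-p0)/step),np.ceil(np.linalg.norm(rv)/turn)))
        for i in range(1,n+1):
            tp=p0+(q-p0)*i/n; tA=A0@R.from_rotvec(rv*i/n,degrees=True).as_matrix()
            d=(A.T@(tp-p)).round(3); w=R.from_matrix(A.T@tA).as_rotvec(degrees=True).round(1)
            p=p+A@d; A=A@R.from_rotvec(w,degrees=True).as_matrix(); T.append((d+0).tolist());W.append((w+0).tolist());C.append(c)
    print("rows",len(T))
    for i in range(0,len(T),20):
        print('travel',str(T[i:i+20]).replace(' ',''));print('rotation',str(W[i:i+20]).replace(' ',''));print('claw',str(C[i:i+20]).replace(' ',''))
    print("end",p.round(4)); return p,A
E
python3 - <<'E'
from plan import *
S=np.load("scene0.npz")
h=cv2.cvtColor(S["p"],cv2.COLOR_RGB2HSV)
m=cv2.inRange(h,(50,120,40),(75,255,255)); m[:, 400:]=0; n,L,st,ce=cv2.connectedComponentsWithStats(m)
for i in range(1,n):
    q=S["P"][L==i]
    if st[i,4]>60: print("green",np.median(q[q[:,2]>.055],0).round(3))
F=np.array([.4885,-.308,.038]); A=rot(-32,40); g=F+.008*A[:,2]
A0=rot(-67,0) 
plan([((.40,.42,.40),rot(100,0),.06),((.52,.15,.40),rot(50,0),.06),((.50,-.15,.38),rot(-20,10),.06),(g-.12*A[:,2],A,.06)])
print(g,g-.12*A[:,2])
E
```

```text
green [ 0.57  -0.332  0.06 ]
green [ 0.529 -0.395  0.061]
rows 27
travel [[-0.029,-0.012,-0.023],[-0.031,-0.007,-0.022],[-0.032,-0.003,-0.023],[-0.032,0.001,-0.022],[-0.031,0.006,-0.023],[-0.03,0.01,-0.023],[-0.028,0.015,-0.022],[-0.048,0.012,0.0],[-0.045,0.018,0.0],[-0.043,0.026,0.0],[-0.038,0.03,0.0],[-0.034,0.037,0.0],[-0.027,0.04,0.0],[-0.03,0.022,0.002],[-0.027,0.027,0.003],[-0.023,0.03,0.002],[-0.017,0.033,0.002],[-0.013,0.036,0.003],[-0.006,0.037,0.002],[-0.002,0.037,0.003]]
rotation [[0.0,0.0,8.2],[0.0,0.0,8.1],[0.0,0.0,8.2],[0.0,0.0,8.2],[0.0,0.0,8.2],[0.0,0.0,8.1],[0.0,0.0,8.2],[0.0,0.0,8.3],[0.0,0.0,8.4],[0.0,0.0,8.3],[0.0,0.0,8.3],[0.0,0.0,8.4],[0.0,0.1,8.3],[-0.8,1.1,8.7],[-0.7,1.1,8.8],[-0.8,1.1,8.7],[-0.8,1.0,8.7],[-0.7,1.1,8.7],[-0.8,1.1,8.8],[-0.8,1.1,8.7]]
claw [0.06,0.06,0.06,0.06,0.06,0.06,0.06,0.06,0.06,0.06,0.06,0.06,0.06,0.06,0.06,0.06,0.06,0.06,0.06,0.06]
travel [[0.005,0.038,0.004],[-0.012,0.023,0.041],[-0.015,0.023,0.041],[-0.017,0.022,0.039],[-0.021,0.023,0.038],[-0.022,0.023,0.037],[-0.025,0.023,0.034]]
rotation [[-0.7,1.1,8.7],[-0.9,5.0,1.8],[-0.8,5.0,1.9],[-0.9,4.9,1.8],[-0.8,5.0,1.8],[-0.9,5.0,1.9],[-0.9,5.0,1.8]]
claw [0.06,0.06,0.06,0.06,0.06,0.06,0.06]
end [ 0.4272 -0.2703  0.1243]
[ 0.49286092 -0.310725    0.03187164] [ 0.42744714 -0.26984994  0.12379698]
```

```bash
python3 - <<'E'
from plan import *
F=np.array([.4885,-.308,.038]); A=rot(-10,40); g=F+.008*A[:,2]
plan([((.40,.42,.40),rot(108,0),.06),((.52,.15,.40),rot(60,0),.06),((.48,-.15,.38),rot(0,10),.06),(g-.12*A[:,2],A,.06)])
print(g)
E
```

```text
rows 26
travel [[-0.034,-0.014,-0.026],[-0.036,-0.009,-0.027],[-0.037,-0.003,-0.026],[-0.037,0.002,-0.026],[-0.036,0.007,-0.027],[-0.035,0.012,-0.026],[-0.049,0.005,0.0],[-0.048,0.012,0.0],[-0.046,0.018,0.0],[-0.042,0.025,0.0],[-0.039,0.03,0.0],[-0.034,0.036,0.0],[-0.04,0.016,0.003],[-0.037,0.023,0.002],[-0.034,0.027,0.002],[-0.029,0.032,0.001],[-0.024,0.036,0.001],[-0.018,0.039,0.002],[-0.013,0.042,0.001],[-0.015,0.021,0.035]]
rotation [[0.0,0.0,8.2],[0.0,0.0,8.2],[0.0,0.0,8.2],[0.0,0.0,8.2],[0.0,0.0,8.2],[0.0,0.0,8.2],[0.0,0.0,8.0],[0.0,0.0,8.0],[0.0,0.0,8.0],[0.0,0.0,8.0],[0.0,0.0,8.0],[0.0,0.1,8.0],[-0.8,1.3,8.5],[-0.7,1.3,8.6],[-0.8,1.3,8.5],[-0.7,1.2,8.6],[-0.8,1.3,8.5],[-0.7,1.3,8.6],[-0.8,1.3,8.6],[-0.6,4.3,1.3]]
claw [0.06,0.06,0.06,0.06,0.06,0.06,0.06,0.06,0.06,0.06,0.06,0.06,0.06,0.06,0.06,0.06,0.06,0.06,0.06,0.06]
travel [[-0.017,0.021,0.033],[-0.019,0.02,0.033],[-0.021,0.021,0.031],[-0.023,0.022,0.029],[-0.025,0.021,0.029],[-0.026,0.022,0.026]]
rotation [[-0.6,4.3,1.3],[-0.6,4.2,1.3],[-0.6,4.3,1.3],[-0.6,4.3,1.3],[-0.6,4.3,1.3],[-0.6,4.2,1.3]]
claw [0.06,0.06,0.06,0.06,0.06,0.06]
end [ 0.4174 -0.2958  0.1237]
[ 0.49356418 -0.30889295  0.03187164]
```

Call:
play_rows(travel=[[-0.034, -0.014, -0.026], [-0.036, -0.009, -0.027], [-0.037, -0.003, -0.026], [-0.037, 0.002, -0.026], [-0.036, 0.007, -0.027], [-0.035, 0.012, -0.026], [-0.049, 0.005, 0.0], [-0.048, 0.012, 0.0], [-0.046, 0.018, 0.0], [-0.042, 0.025, 0.0], [-0.039, 0.03, 0.0], [-0.034, 0.036, 0.0], [-0.04, 0.016, 0.003], [-0.037, 0.023, 0.002], [-0.034, 0.027, 0.002], [-0.029, 0.032, 0.001], [-0.024, 0.036, 0.001], [-0.018, 0.039, 0.002], [-0.013, 0.042, 0.001], [0, 0, 0]], rotation=[[0.0, 0.0, 8.2], [0.0, 0.0, 8.2], [0.0, 0.0, 8.2], [0.0, 0.0, 8.2], [0.0, 0.0, 8.2], [0.0, 0.0, 8.2], [0.0, 0.0, 8.0], [0.0, 0.0, 8.0], [0.0, 0.0, 8.0], [0.0, 0.0, 8.0], [0.0, 0.0, 8.0], [0.0, 0.1, 8.0], [-0.8, 1.3, 8.5], [-0.7, 1.3, 8.6], [-0.8, 1.3, 8.5], [-0.7, 1.2, 8.6], [-0.8, 1.3, 8.5], [-0.7, 1.3, 8.6], [-0.8, 1.3, 8.6], [0, 0, 0]], claw=[0.06, 0.06, 0.06, 0.06, 0.06, 0.06, 0.06, 0.06, 0.06, 0.06, 0.06, 0.06, 0.06, 0.06, 0.06, 0.06, 0.06, 0.06, 0.06, 0.06])

```text
t: 2.6
position: [0.4791, -0.152, 0.3797]
tool_rot: [[0.985, -0.006, 0.173], [-0.006, -1.0, -0.0], [0.173, -0.001, -0.985]]
wrist_force: [0.3, 0.3, -0.0]
opening: 0.703
grip_force: 0.0
```

Call:
play_rows(travel=[[-0.015, 0.021, 0.035], [-0.017, 0.021, 0.033], [-0.019, 0.02, 0.033], [-0.021, 0.021, 0.031], [-0.023, 0.022, 0.029], [-0.025, 0.021, 0.029], [-0.026, 0.022, 0.026], [0, 0, 0]], rotation=[[-0.6, 4.3, 1.3], [-0.6, 4.3, 1.3], [-0.6, 4.2, 1.3], [-0.6, 4.3, 1.3], [-0.6, 4.3, 1.3], [-0.6, 4.3, 1.3], [-0.6, 4.2, 1.3], [0, 0, 0]], claw=[0.06, 0.06, 0.06, 0.06, 0.06, 0.06, 0.06, 0.06])

```text
t: 3.6
position: [0.4356, -0.2577, 0.1746]
tool_rot: [[0.817, -0.113, 0.566], [-0.109, -0.993, -0.041], [0.567, -0.028, -0.823]]
wrist_force: [-0.2, -0.2, -0.3]
opening: 0.702
grip_force: 0.0
```

```bash
python3 - <<'E'
from plan import *
from scipy.optimize import least_squares
p,d,P,T=grab("wrist"); cv2.imwrite("pics/w1.png",p[:,:,::-1])
h=cv2.cvtColor(p,cv2.COLOR_RGB2HSV)
m=(P[...,2]>.02)&(P[...,2]<.05)&(np.hypot(P[...,0]-.4885,P[...,1]+.308)<.03)
q=P[m];print(len(q))
r=least_squares(lambda c:np.hypot(q[:,0]-c[0],q[:,1]-c[1])-.0155,[.4885,-.308],loss="soft_l1",f_scale=.002);print(r.x.round(4),np.abs(r.fun).mean())
t=P[(P[...,2]>.055)&(P[...,2]<.07)&(np.hypot(P[...,0]-.4885,P[...,1]+.308)<.03)];print(t.mean(0),t.min(0),t.max(0))
A=rot(-10,40); g=np.r_[r.x,.038]+.008*A[:,2]; print(arm.observe()["joint_positions"])
plan([(g,A,.06)],step=.03)
E
```

```text
322
[ 0.4901 -0.3073] 0.00012641229110404686
[ 0.48913583 -0.30674509  0.05893712] [ 0.47262773 -0.32413801  0.05507424] [ 0.50712354 -0.28975506  0.06108294]
[-0.86457042  0.34912192  2.23515915  1.33563525  0.42788224 -0.38878914]
rows 6
travel [[-0.005,0.008,0.026],[-0.005,0.008,0.025],[-0.005,0.007,0.026],[-0.006,0.007,0.026],[-0.006,0.007,0.025],[-0.006,0.007,0.026]]
rotation [[-0.6,0.9,0.3],[-0.5,0.9,0.3],[-0.6,0.9,0.3],[-0.5,1.0,0.3],[-0.6,0.9,0.3],[-0.6,0.9,0.4]]
claw [0.06,0.06,0.06,0.06,0.06,0.06]
end [ 0.4955 -0.3082  0.0317]
```

View pics/w1.png

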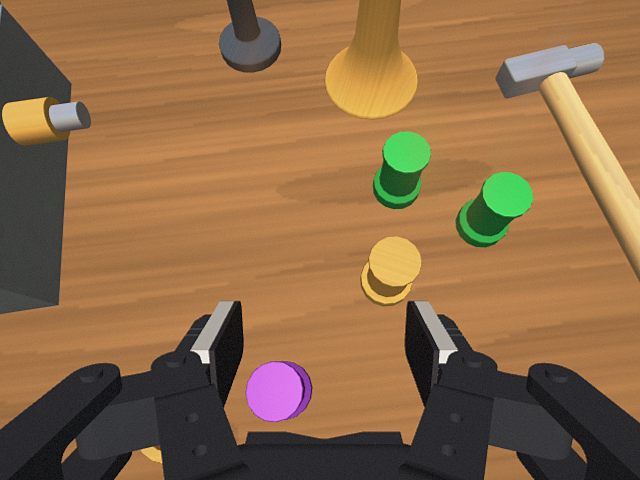

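The wrist view shows the brass ferrule at (392,270). The purple decoy is at (275,390), nearer the camera, and the greens are clear. I'll line up behind the ferrule first.

```bash
python3 - <<'E'
from plan import *
A=rot(-10,40); g=np.r_[.490,-.3075,.038]+.008*A[:,2]
plan([(g-.09*A[:,2],A,.06),(g,A,.06)],step=.015,turn=2)
E
```

```text
rows 12
travel [[-0.006,0.007,0.011],[-0.006,0.007,0.01],[-0.006,0.007,0.011],[-0.007,0.007,0.011],[-0.006,0.006,0.01],[-0.007,0.007,0.011],[0.0,0.0,0.015],[0.0,0.0,0.015],[0.0,0.0,0.015],[0.0,0.0,0.015],[0.0,0.0,0.015],[0.0,0.0,0.015]]
rotation [[-0.6,0.9,0.3],[-0.5,0.9,0.3],[-0.6,0.9,0.3],[-0.5,1.0,0.3],[-0.6,0.9,0.3],[-0.6,0.9,0.4],[0.0,0.0,0.0],[0.0,0.0,0.0],[0.0,0.0,0.0],[0.0,0.0,0.0],[0.0,0.0,0.0],[0.0,0.0,0.0]]
claw [0.06,0.06,0.06,0.06,0.06,0.06,0.06,0.06,0.06,0.06,0.06,0.06]
end [ 0.4953 -0.3084  0.0319]
```

Call:
play_rows(travel=[[-0.006, 0.007, 0.011], [-0.006, 0.007, 0.01], [-0.006, 0.007, 0.011], [-0.007, 0.007, 0.011], [-0.006, 0.006, 0.01], [-0.007, 0.007, 0.011], [0, 0, 0], [0, 0, 0]], rotation=[[-0.6, 0.9, 0.3], [-0.5, 0.9, 0.3], [-0.6, 0.9, 0.3], [-0.5, 1.0, 0.3], [-0.6, 0.9, 0.3], [-0.6, 0.9, 0.4], [0, 0, 0], [0, 0, 0]], claw=[0.06, 0.06, 0.06, 0.06, 0.06, 0.06, 0.06, 0.06])

```text
t: 4.65
position: [0.4391, -0.2984, 0.1021]
tool_rot: [[0.753, -0.173, 0.635], [-0.131, -0.985, -0.112], [0.645, 0.001, -0.764]]
wrist_force: [-0.8, 0.1, 0.5]
opening: 0.704
grip_force: 0.0
```

```bash
python3 - <<'E'
from plan import *
print(arm.observe()["joint_positions"].round(2))
A=rot(-10,40); g=np.r_[.490,-.3075,.038]+.008*A[:,2]
plan([(g,A,.06)],step=.02,turn=2)
E
```

```text
[-0.93  0.56  2.29  2.05  0.52 -1.17]
rows 5
travel [[0.0,0.0,0.018],[-0.001,0.0,0.018],[0.0,0.0,0.018],[0.0,0.0,0.018],[-0.001,0.0,0.018]]
rotation [[0.0,0.0,0.0],[0.0,-0.1,0.0],[0.0,0.0,0.0],[0.0,0.0,0.1],[0.0,-0.1,0.0]]
claw [0.06,0.06,0.06,0.06,0.06]
end [ 0.4947 -0.3082  0.032 ]
```

Call:
play_rows(travel=[[0, 0, 0.018], [-0.001, 0, 0.018], [0, 0, 0.018], [0, 0, 0.018], [-0.001, 0, 0.018], [0, 0, 0], [0, 0, 0], [0, 0, 0], [0, 0, 0], [0, 0, 0], [0, 0, 0]], rotation=[[0, 0, 0], [0, 0, 0], [0, 0, 0], [0, 0, 0], [0, 0, 0], [0, 0, 0], [0, 0, 0], [0, 0, 0], [0, 0, 0], [0, 0, 0], [0, 0, 0]], claw=[0.06, 0.06, 0.06, 0.06, 0.06, 0.06, 0.06, 0.02, 0.02, 0.02, 0.02])

```text
t: 6.02
position: [0.494, -0.309, 0.0318]
tool_rot: [[0.752, -0.175, 0.635], [-0.132, -0.985, -0.114], [0.645, 0.002, -0.764]]
wrist_force: [-3.4, 0.5, 6.3]
opening: 0.357
grip_force: 55.8
```

```bash
python3 - <<'E'
from plan import *
A=rot(-10,40);B=rot(3,40); st=arm.observe();p=np.array(st["position"])
g=np.array([.624,.075,.057])+.008*B[:,2]; print(g, g-.2*B[:,2])
plan([(p+[0,0,.15],A,.02),(g-.2*B[:,2],B,.02)],step=.036,turn=2.5)
E
```

```text
[0.62913525 0.07526913 0.05087164] [0.50075392 0.06854095 0.20408053]
rows 16
travel [[0.019,0.0,-0.023],[0.02,0.0,-0.023],[0.019,0.0,-0.023],[0.019,0.0,-0.023],[0.02,0.0,-0.023],[-0.003,-0.034,-0.005],[-0.002,-0.034,-0.004],[-0.002,-0.034,-0.005],[-0.001,-0.034,-0.003],[-0.001,-0.034,-0.003],[0.0,-0.035,-0.003],[0.0,-0.034,-0.002],[0.001,-0.034,-0.002],[0.002,-0.034,-0.001],[0.002,-0.035,-0.001],[0.002,-0.034,-0.001]]
rotation [[0.0,0.0,0.0],[0.0,-0.1,0.0],[0.1,0.0,0.0],[0.0,-0.1,0.0],[0.0,0.0,0.0],[0.8,0.0,-0.9],[0.7,0.0,-0.9],[0.8,0.0,-0.9],[0.7,0.0,-0.9],[0.8,0.0,-0.9],[0.8,0.0,-0.9],[0.7,0.0,-0.9],[0.8,0.0,-0.9],[0.8,0.0,-0.9],[0.7,0.0,-0.9],[0.8,0.0,-0.9]]
claw [0.02,0.02,0.02,0.02,0.02,0.02,0.02,0.02,0.02,0.02,0.02,0.02,0.02,0.02,0.02,0.02]
end [0.5003 0.0685 0.204 ]
```

Call:
play_rows(travel=[[0.019, 0, -0.023], [0.02, 0, -0.023], [0.019, 0, -0.023], [0.019, 0, -0.023], [0.02, 0, -0.023], [-0.003, -0.034, -0.005], [-0.002, -0.034, -0.004], [-0.002, -0.034, -0.005], [-0.001, -0.034, -0.003], [-0.001, -0.034, -0.003], [0, -0.035, -0.003], [0, -0.034, -0.002], [0.001, -0.034, -0.002], [0.002, -0.034, -0.001], [0.002, -0.035, -0.001], [0.002, -0.034, -0.001], [0, 0, 0], [0, 0, 0]], rotation=[[0, 0, 0], [0, 0, 0], [0, 0, 0], [0, 0, 0], [0, 0, 0], [0.8, 0, -0.9], [0.7, 0, -0.9], [0.8, 0, -0.9], [0.7, 0, -0.9], [0.8, 0, -0.9], [0.8, 0, -0.9], [0.7, 0, -0.9], [0.8, 0, -0.9], [0.8, 0, -0.9], [0.7, 0, -0.9], [0.8, 0, -0.9], [0, 0, 0], [0, 0, 0]], claw=[0.02, 0.02, 0.02, 0.02, 0.02, 0.02, 0.02, 0.02, 0.02, 0.02, 0.02, 0.02, 0.02, 0.02, 0.02, 0.02, 0.02, 0.02])

```text
t: 8.28
position: [0.5004, 0.0684, 0.2027]
tool_rot: [[0.764, 0.052, 0.643], [0.04, -0.999, 0.032], [0.644, 0.001, -0.765]]
wrist_force: [0.2, -0.3, -0.4]
opening: 0.354
grip_force: 56.9
```

```bash
python3 - <<'E'
from plan import *
p,d,P,T=grab("wrist"); cv2.imwrite("pics/w2.png",p[:,:,::-1]); np.savez("w2.npz",p=p,P=P,T=T)
q=p.astype(int); m=(np.abs(P[...,2]-.017)<.004)&(P[...,0]>.53)&(P[...,0]<.7)&(P[...,1]>0)&(P[...,1]<.18)
z=P[m];print(m.sum(),z.min(0),z.max(0))
mm=(m&(q.max(-1)<90)).astype(np.uint8); 
c=max(cv2.findContours(mm,cv2.RETR_EXTERNAL,cv2.CHAIN_APPROX_NONE)[0],key=cv2.contourArea); h=cv2.convexHull(c)[:,0]; W=P[h[:,1],h[:,0]]
from scipy.optimize import least_squares
r=least_squares(lambda c:np.hypot(W[:,0]-c[0],W[:,1]-c[1])-.038,W[:,:2].mean(0),loss="soft_l1",f_scale=.002);print(r.x,r.fun.round(4))
print(arm.observe()["joint_positions"].round(2))
# ferrule uprightness: points near grasp
g=np.array(arm.observe()["position"]);print(g)
f=P[(np.linalg.norm(P-g,axis=-1)<.045)]
E
```

```text
4832 [0.59239467 0.03779219 0.01301995] [0.66407328 0.11319145 0.01865447]
[0.62513266 0.07524939] [-0.0006 -0.0008 -0.0003 -0.0009 -0.0007 -0.0007 -0.0007 -0.001  -0.0013
 -0.0006 -0.0005 -0.0008 -0.0011 -0.001  -0.0012 -0.0012 -0.0013 -0.0015
 -0.0013 -0.0013 -0.0007 -0.0008 -0.0005 -0.0007 -0.0007 -0.0009 -0.0011
 -0.0008 -0.001  -0.0011 -0.0007 -0.0006 -0.0008 -0.0004 -0.0008 -0.0004
  0.0002]
[-0.02  0.28  2.31  2.85  0.15 -1.33]
[0.50045908 0.06803742 0.20267467]
```

View pics/w2.png

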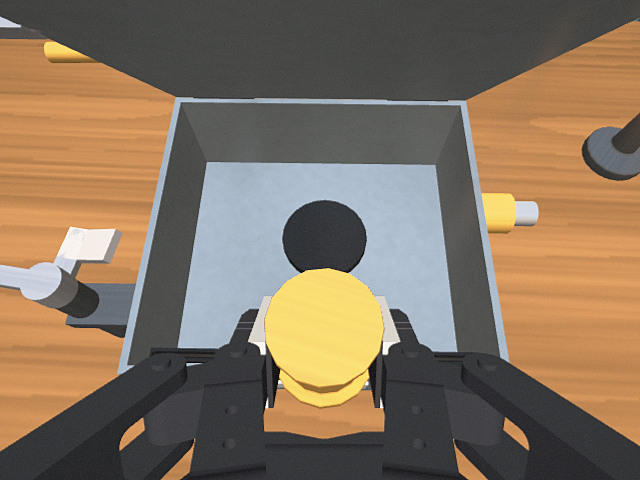

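The wrist view shows the pad at (325,238) with the ferrule gripped upright. The latch pivot is near (50,285). I measure the pad at (0.625, 0.075), top at z=0.017, which agrees with the sizes given. I'll enter along the tool axis.

```bash
python3 - <<'E'
from plan import *
B=rot(3,40)
plan([((.6275,.0755,.056),B,.02)],step=.018,turn=2.5)
E
```

```text
rows 11
travel [[0.0,0.0,0.018],[0.001,0.0,0.017],[0.0,0.0,0.018],[0.0,0.0,0.018],[0.0,-0.001,0.017],[0.001,0.0,0.018],[0.0,0.0,0.018],[0.0,0.0,0.017],[0.0,0.0,0.018],[0.001,0.0,0.018],[0.0,0.0,0.017]]
rotation [[0.0,0.0,0.0],[0.0,0.0,0.0],[0.0,0.0,0.0],[0.0,0.0,0.0],[0.0,0.0,0.0],[0.1,-0.1,0.0],[0.0,0.0,0.0],[0.0,0.0,0.0],[0.0,0.0,0.0],[0.0,0.0,0.0],[0.0,0.0,0.0]]
claw [0.02,0.02,0.02,0.02,0.02,0.02,0.02,0.02,0.02,0.02,0.02]
end [0.6274 0.0755 0.0561]
```

Call:
play_rows(travel=[[0, 0, 0.018], [0.001, 0, 0.017], [0, 0, 0.018], [0, 0, 0.018], [0, -0.001, 0.017], [0.001, 0, 0.018], [0, 0, 0.018], [0, 0, 0.017], [0, 0, 0.018], [0.001, 0, 0.018], [0, 0, 0.017], [0, 0, 0], [0, 0, 0]], rotation=[[0, 0, 0], [0, 0, 0], [0, 0, 0], [0, 0, 0], [0, 0, 0], [0, 0, 0], [0, 0, 0], [0, 0, 0], [0, 0, 0], [0, 0, 0], [0, 0, 0], [0, 0, 0], [0, 0, 0]], claw=[0.02, 0.02, 0.02, 0.02, 0.02, 0.02, 0.02, 0.02, 0.02, 0.02, 0.02, 0.02, 0.02])

```text
t: 9.95
position: [0.6274, 0.0761, 0.0563]
tool_rot: [[0.764, 0.051, 0.643], [0.04, -0.999, 0.032], [0.644, 0.001, -0.765]]
wrist_force: [-0.2, -0.1, -1.3]
opening: 0.354
grip_force: 56.9
```

Call:
play_rows(travel=[[-0.001, 0, 0.002], [-0.001, 0, 0.002], [-0.001, 0, 0.002], [0, 0, 0]], rotation=[[0, 0, 0], [0, 0, 0], [0, 0, 0], [0, 0, 0]], claw=[0.02, 0.02, 0.02, 0.02])

```text
t: 10.45
position: [0.6292, 0.0761, 0.0496]
tool_rot: [[0.764, 0.051, 0.643], [0.04, -0.999, 0.032], [0.644, 0.001, -0.765]]
wrist_force: [0.4, -0.2, -1.6]
opening: 0.358
grip_force: 56.9
```

Call:
play_rows(travel=[[-0.001, 0, 0.001], [0, 0, 0]], rotation=[[0, 0, 0], [0, 0, 0]], claw=[0.02, 0.02])

```text
t: 10.7
position: [0.6293, 0.0762, 0.0489]
tool_rot: [[0.763, 0.051, 0.644], [0.04, -0.999, 0.032], [0.645, 0.001, -0.764]]
wrist_force: [-2.3, 0.2, 4.9]
opening: 0.357
grip_force: 57.2
```

Contact (about 5 N). I'll open slightly, then back out along the tool axis.

Call:
play_rows(travel=[[0, 0, 0], [0, 0, 0], [0, 0, 0], [0, 0, -0.01], [0, 0, -0.015], [0, 0, -0.02], [0, 0, -0.02], [0, 0, -0.02], [0, 0, -0.02], [0, 0, -0.02], [0, 0, -0.02], [0, 0, -0.02], [0, 0, -0.02], [0, 0, -0.015], [0, 0, 0]], rotation=[[0, 0, 0], [0, 0, 0], [0, 0, 0], [0, 0, 0], [0, 0, 0], [0, 0, 0], [0, 0, 0], [0, 0, 0], [0, 0, 0], [0, 0, 0], [0, 0, 0], [0, 0, 0], [0, 0, 0], [0, 0, 0], [0, 0, 0]], claw=[0.055, 0.055, 0.055, 0.055, 0.055, 0.055, 0.055, 0.055, 0.055, 0.055, 0.055, 0.055, 0.055, 0.055, 0.055])

```text
t: 12.58
position: [0.4996, 0.0696, 0.2026]
tool_rot: [[0.762, 0.051, 0.645], [0.04, -0.999, 0.032], [0.646, 0.001, -0.763]]
wrist_force: [1.6, 0.2, 0.1]
opening: 0.645
grip_force: 0.0
```

```bash
python3 - <<'E'
from plan import *
from scipy.optimize import least_squares
p,d,P,T=grab("wrist"); cv2.imwrite("pics/w3.png",p[:,:,::-1]); np.savez("w3.npz",p=p,P=P,T=T)
near=np.hypot(P[...,0]-.625,P[...,1]-.075)<.045
for lo,hi in((.035,.052),(.052,.068),(.074,.08)):
    q=P[near&(P[...,2]>lo)&(P[...,2]<hi)]; print(lo,len(q),q.mean(0).round(4) if len(q) else "",end=" ")
    if len(q)>10 and hi<.07:
        r=least_squares(lambda c:np.hypot(q[:,0]-c[0],q[:,1]-c[1])-.0155,q[:,:2].mean(0)+[.008,0],loss="soft_l1",f_scale=.002);print(r.x.round(4),np.abs(r.fun).mean().round(4))
print(arm.observe()["joint_positions"].round(2),arm.observe()["position"])
# latch: points with z .095-.13, beyond box +y
m=(P[...,2]>.095)&(P[...,2]<.13)&(P[...,1]>.2)&(P[...,1]<.4)&(P[...,0]>.45)&(P[...,0]<.65)
q=P[m];print("latch",len(q))
for y in np.arange(.2,.36,.01):
    w=q[np.abs(q[:,1]-y)<.005]
    if len(w): print(y.round(2),len(w),w.min(0).round(3),w.max(0).round(3))
E
```

```text
0.035 309 [0.6127 0.0765 0.0436] [0.6252 0.0772] 0.0002
0.052 303 [0.6124 0.0765 0.0594] [0.6252 0.0773] 0.0002
0.074 1442 [0.624  0.0772 0.0759] [-0.01  0.28  2.31  2.87  0.15 -1.35] [0.50013307 0.06963835 0.20206838]
latch 4584
0.21 502 [0.558 0.206 0.102] [0.581 0.215 0.11 ]
0.22 399 [0.558 0.215 0.098] [0.581 0.225 0.108]
0.23 1274 [0.531 0.225 0.095] [0.583 0.235 0.116]
0.24 1392 [0.529 0.235 0.095] [0.584 0.245 0.115]
0.25 496 [0.53  0.245 0.099] [0.579 0.255 0.115]
0.26 338 [0.537 0.255 0.104] [0.55  0.265 0.114]
0.27 183 [0.538 0.265 0.103] [0.551 0.273 0.114]
```

View pics/w3.png

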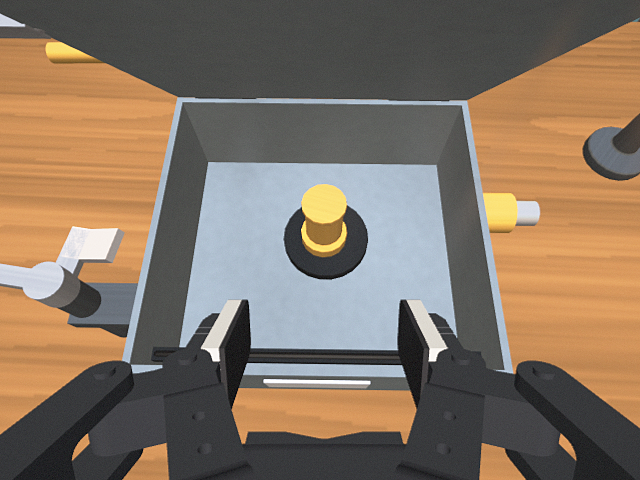

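The wrist view shows the ferrule standing upright on the pad at (325,230), measured at (0.625, 0.077) against the pad centre (0.625, 0.075). Next I back away, go vertical and come down behind the lid handle.

```bash
python3 - <<'E'
from plan import *
plan([((.45,.068,.26),rot(3,40),.0),((.46,.068,.40),rot(3,36),0.),((.54,.07,.45),rot(3,18),0.)],step=.04,turn=3)
E
```

```text
rows 13
travel [[0.0,0.0,-0.038],[-0.001,-0.001,-0.039],[0.024,0.0,-0.025],[0.024,0.0,-0.026],[0.024,0.0,-0.026],[0.023,0.001,-0.026],[0.013,0.0,0.001],[0.014,0.001,0.0],[0.013,0.0,0.0],[0.014,0.0,-0.001],[0.013,0.0,-0.001],[0.014,0.001,-0.002],[0.013,0.0,-0.003]]
rotation [[0.0,-0.1,0.0],[0.1,-0.1,0.0],[0.0,-1.0,0.0],[0.0,-1.0,0.0],[0.0,-1.0,0.0],[0.0,-1.0,0.0],[0.0,-2.6,0.0],[0.0,-2.5,0.0],[0.0,-2.6,0.0],[0.0,-2.6,0.0],[0.0,-2.6,0.0],[0.0,-2.5,0.0],[0.0,-2.6,0.0]]
claw [0.0,0.0,0.0,0.0,0.0,0.0,0.0,0.0,0.0,0.0,0.0,0.0,0.0]
end [0.5403 0.0698 0.45  ]
```

Call:
play_rows(travel=[[0, 0, -0.038], [-0.001, -0.001, -0.039], [0.024, 0, -0.025], [0.024, 0, -0.026], [0.024, 0, -0.026], [0.023, 0.001, -0.026], [0.013, 0, 0.001], [0.014, 0.001, 0], [0.013, 0, 0], [0.014, 0, -0.001], [0.013, 0, -0.001], [0.014, 0.001, -0.002], [0.013, 0, -0.003], [0, 0, 0], [0, 0, 0]], rotation=[[0, 0, 0], [0, 0, 0], [0, -1, 0], [0, -1, 0], [0, -1, 0], [0, -1, 0], [0, -2.6, 0], [0, -2.5, 0], [0, -2.6, 0], [0, -2.6, 0], [0, -2.6, 0], [0, -2.5, 0], [0, -2.6, 0], [0, 0, 0], [0, 0, 0]], claw=[0, 0, 0, 0, 0, 0, 0, 0, 0, 0, 0, 0, 0, 0, 0])

```text
t: 14.5
position: [0.5473, 0.0912, 0.3232]
tool_rot: [[0.9, 0.114, 0.421], [0.073, -0.991, 0.112], [0.43, -0.07, -0.9]]
wrist_force: [0.1, 0.4, -0.5]
opening: -0.0
grip_force: 0.0
```

```bash
python3 - <<'E'
from plan import *
print(arm.observe()["joint_positions"].round(2))
print("to bar side"); plan([((.545,.075,.45),rot(2,0),0.),((.598,.079,.36),rot(2,0),0.)],step=.04,turn=3)
E
```

```text
[-0.    0.17  1.89  0.19  0.65  1.34]
to bar side
rows 12
travel [[0.006,0.001,-0.013],[0.005,0.001,-0.013],[0.004,0.001,-0.014],[0.004,0.001,-0.013],[0.003,0.001,-0.014],[0.002,0.001,-0.014],[0.002,0.001,-0.014],[0.001,0.002,-0.014],[0.001,0.002,-0.014],[0.018,-0.001,0.03],[0.017,-0.001,0.03],[0.018,-0.001,0.03]]
rotation [[-0.6,-2.8,0.4],[-0.5,-2.8,0.4],[-0.6,-2.9,0.4],[-0.5,-2.8,0.4],[-0.6,-2.8,0.4],[-0.5,-2.8,0.4],[-0.6,-2.8,0.4],[-0.5,-2.9,0.4],[-0.6,-2.8,0.4],[0.0,0.0,0.0],[0.0,0.0,0.0],[0.0,0.0,0.0]]
claw [0.0,0.0,0.0,0.0,0.0,0.0,0.0,0.0,0.0,0.0,0.0,0.0]
end [0.5983 0.0795 0.3597]
```

```bash
python3 - <<'E'
from plan import *
s=plan([((.515,.085,.36),rot(5,22),0.),((.545,.079,.44),rot(2,0),0.),((.600,.079,.43),rot(2,0),0.),((.600,.079,.345),rot(2,0),0.)],step=.03,turn=4)
E
```

```text
rows 13
travel [[-0.007,0.0,-0.024],[-0.007,0.001,-0.023],[0.009,0.001,-0.011],[0.009,0.002,-0.011],[0.008,0.001,-0.011],[0.008,0.001,-0.013],[0.006,0.001,-0.012],[0.006,0.002,-0.013],[0.027,0.001,0.005],[0.028,0.0,0.005],[0.0,0.0,0.028],[0.0,0.0,0.029],[0.0,0.0,0.028]]
rotation [[-2.2,-1.7,-0.1],[-2.1,-1.8,-0.1],[-0.1,-3.7,0.5],[-0.1,-3.6,0.5],[-0.1,-3.7,0.5],[-0.1,-3.7,0.5],[-0.1,-3.6,0.5],[-0.1,-3.7,0.5],[0.0,0.0,0.0],[0.0,0.0,0.0],[0.0,0.0,0.0],[0.0,0.0,0.0],[0.0,0.0,0.0]]
claw [0.0,0.0,0.0,0.0,0.0,0.0,0.0,0.0,0.0,0.0,0.0,0.0,0.0]
end [0.6001 0.0795 0.3448]
```

Call:
play_rows(travel=[[-0.007, 0, -0.024], [-0.007, 0.001, -0.023], [0.009, 0.001, -0.011], [0.009, 0.002, -0.011], [0.008, 0.001, -0.011], [0.008, 0.001, -0.013], [0.006, 0.001, -0.012], [0.006, 0.002, -0.013], [0.027, 0.001, 0.005], [0.028, 0, 0.005], [0, 0, 0]], rotation=[[-2.2, -1.7, -0.1], [-2.1, -1.8, -0.1], [-0.1, -3.7, 0.5], [-0.1, -3.6, 0.5], [-0.1, -3.7, 0.5], [-0.1, -3.7, 0.5], [-0.1, -3.6, 0.5], [-0.1, -3.7, 0.5], [0, 0, 0], [0, 0, 0], [0, 0, 0]], claw=[0, 0, 0, 0, 0, 0, 0, 0, 0, 0, 0])

```text
t: 15.88
position: [0.6012, 0.0795, 0.4287]
tool_rot: [[0.999, 0.035, -0.002], [0.035, -0.999, 0.0], [-0.002, -0.0, -1.0]]
wrist_force: [-0.4, 0.5, -0.1]
opening: -0.001
grip_force: 0.0
```

```bash
python3 - <<'E'
from plan import *
S0=np.load("scene0.npz")
p,d,P,T=grab("wrist")
# bar: highest points below tool
m=(P[...,2]>.29)&(P[...,2]<.34)&(P[...,0]>.5)&(P[...,0]<.62); q=P[m]; print(len(q))
if len(q): 
    t=q[q[:,2]>np.percentile(q[:,2],70)]; print(q.mean(0).round(3),t.mean(0).round(3),t.max(0),q.min(0).round(3))
print(arm.observe()["joint_positions"].round(2))
def bar(th): s,c=np.sin(th),np.cos(th); return np.array([.716-.265*c+.004*s,.079,.088+.265*s+.004*c])
A=rot(2,0); w=[((.600,.079,.34),A,0.),((.600,.079,bar(.98)[2]),A,0.)]
for th in np.arange(.98,.54,-.05): w.append((bar(th)+[.014,0,0],A,0.))
plan(w,step=.03,turn=4); print(bar(.98),bar(.53))
E
```

```text
3341
[0.572 0.078 0.307] [0.569 0.079 0.311] [0.57420927 0.13545512 0.31309872] [0.563 0.018 0.29 ]
[0.02 0.34 1.31 0.   1.49 1.56]
rows 13
travel [[0.0,0.0,0.03],[0.0,0.0,0.03],[0.0,0.0,0.03],[0.0,0.0,0.029],[-0.015,0.0,0.0],[-0.011,0.0,0.008],[-0.01,-0.001,0.008],[-0.01,0.0,0.008],[-0.01,0.0,0.009],[-0.009,-0.001,0.01],[-0.009,0.0,0.01],[-0.008,0.0,0.01],[-0.008,-0.001,0.011]]
rotation [[0.0,0.0,0.0],[0.0,0.0,0.0],[0.0,0.1,0.0],[0.0,0.0,0.0],[0.0,0.0,0.0],[0.0,0.0,0.0],[0.0,0.0,0.0],[0.0,0.0,0.0],[0.0,0.0,0.0],[0.0,0.0,0.0],[0.0,0.0,0.0],[0.0,0.0,0.0],[0.0,0.0,0.0]]
claw [0.0,0.0,0.0,0.0,0.0,0.0,0.0,0.0,0.0,0.0,0.0,0.0,0.0]
end [0.5104 0.0794 0.2365]
[0.57171101 0.079      0.31030989] [0.48937826 0.079      0.22541756]
```

Call:
play_rows(travel=[[0, 0, 0.03], [0, 0, 0.03], [0, 0, 0.03], [0, 0, 0.029], [-0.015, 0, 0], [-0.011, 0, 0.008], [-0.01, 0, 0.008], [-0.01, 0, 0.008], [-0.01, 0, 0.009], [-0.009, 0, 0.01], [-0.009, 0, 0.01], [-0.008, 0, 0.01], [-0.008, 0, 0.011], [0, 0, 0]], rotation=[[0, 0, 0], [0, 0, 0], [0, 0, 0], [0, 0, 0], [0, 0, 0], [0, 0, 0], [0, 0, 0], [0, 0, 0], [0, 0, 0], [0, 0, 0], [0, 0, 0], [0, 0, 0], [0, 0, 0], [0, 0, 0]], claw=[0, 0, 0, 0, 0, 0, 0, 0, 0, 0, 0, 0, 0, 0])

```text
t: 17.68
position: [0.5101, 0.0762, 0.2366]
tool_rot: [[0.999, 0.034, -0.001], [0.034, -0.999, -0.001], [-0.001, 0.001, -1.0]]
wrist_force: [-0.2, -0.5, -0.3]
opening: -0.002
grip_force: 0.0
```

```bash
python3 - <<'E'
from plan import *
p,d,P,T=grab("side"); 
h=P[120:260,230:330]; m=(h[...,2]>.17)&(h[...,2]<.30)&(h[...,0]>.44)&(h[...,0]<.6)&(h[...,1]>0.01)&(h[...,1]<.14)
q=h[m];print(len(q),q.mean(0).round(3)); 
p2,d,P,T=grab("scene"); cv2.imwrite("pics/s3.png",np.hstack([p[100:320,180:440],p2[80:300,240:500]])[:,:,::-1])
E
```

```text
832 [0.523 0.065 0.233]
```

View pics/s3.png

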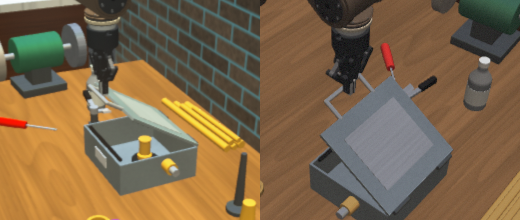

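The lid is at about 0.55 rad and the ferrule still stands. Next I press on top of the bar.

```bash
python3 - <<'E'
from plan import *
def bar(th): s,c=np.sin(th),np.cos(th); return np.array([.716-.265*c+.004*s,.077,.088+.265*s+.004*c])
A=rot(2,0); w=[((.512,.077,.28),A,0.),((.488,.077,.28),A,0.)]
for th in [.5,.42,.34,.26,.18,.11,.06,.04]: w.append((bar(th)+[-.001,0,.015],A,0.))
plan(w,step=.035,turn=4)
E
```

```text
rows 12
travel [[0.001,0.0,-0.021],[0.001,-0.001,-0.022],[-0.024,-0.001,0.0],[-0.002,0.0,0.023],[-0.002,0.0,0.024],[-0.01,0.0,0.019],[-0.008,0.0,0.019],[-0.006,-0.001,0.02],[-0.005,0.0,0.021],[-0.003,0.0,0.018],[-0.001,0.0,0.014],[-0.001,0.0,0.005]]
rotation [[0.0,0.0,0.0],[0.0,0.0,0.0],[0.0,0.0,0.0],[0.0,0.0,0.0],[0.0,0.0,0.0],[0.0,0.0,0.0],[0.0,0.0,0.0],[0.0,0.0,0.0],[0.0,0.0,0.0],[0.0,0.0,0.0],[0.0,0.0,0.0],[0.0,0.0,0.0]]
claw [0.0,0.0,0.0,0.0,0.0,0.0,0.0,0.0,0.0,0.0,0.0,0.0]
end [0.4502 0.0771 0.1174]
```

Call:
play_rows(travel=[[0.001, 0, -0.021], [0.001, -0.001, -0.022], [-0.024, -0.001, 0], [-0.002, 0, 0.023], [-0.002, 0, 0.024], [-0.01, 0, 0.019], [-0.008, 0, 0.019], [-0.006, -0.001, 0.02], [-0.005, 0, 0.021], [-0.003, 0, 0.018], [-0.001, 0, 0.014], [0, 0, 0]], rotation=[[0, 0, 0], [0, 0, 0], [0, 0, 0], [0, 0, 0], [0, 0, 0], [0, 0, 0], [0, 0, 0], [0, 0, 0], [0, 0, 0], [0, 0, 0], [0, 0, 0], [0, 0, 0]], claw=[0, 0, 0, 0, 0, 0, 0, 0, 0, 0, 0, 0])

```text
t: 19.27
position: [0.4514, 0.0771, 0.1222]
tool_rot: [[0.999, 0.034, -0.001], [0.034, -0.999, -0.001], [-0.001, 0.001, -1.0]]
wrist_force: [-0.2, 0.7, -0.0]
opening: -0.003
grip_force: 0.0
```

Call:
play_rows(travel=[[0, 0, 0.004], [0, 0, 0.002], [0, 0, 0]], rotation=[[0, 0, 0], [0, 0, 0], [0, 0, 0]], claw=[0, 0, 0])

```text
t: 19.65
position: [0.4521, 0.0771, 0.1169]
tool_rot: [[0.999, 0.034, 0.001], [0.034, -0.999, -0.001], [0.001, 0.001, -1.0]]
wrist_force: [0.4, 0.4, 1.3]
opening: -0.002
grip_force: 0.0
```

Call:
play_rows(travel=[[0, 0, 0.002], [0, 0, 0.002], [0, 0, 0.002], [0, 0, 0]], rotation=[[0, 0, 0], [0, 0, 0], [0, 0, 0], [0, 0, 0]], claw=[0, 0, 0, 0])

```text
t: 20.15
position: [0.4519, 0.0771, 0.111]
tool_rot: [[0.999, 0.034, 0.001], [0.034, -0.999, -0.001], [0.001, 0.001, -1.0]]
wrist_force: [-1.8, -0.6, 5.0]
opening: -0.003
grip_force: 3.1
```

Call:
play_rows(travel=[[0, 0, 0.001], [0, 0, 0.001], [0, 0, 0]], rotation=[[0, 0, 0], [0, 0, 0], [0, 0, 0]], claw=[0, 0, 0])

```text
t: 20.52
position: [0.4518, 0.0771, 0.1092]
tool_rot: [[0.999, 0.034, 0.001], [0.034, -0.999, -0.001], [0.001, 0.001, -1.0]]
wrist_force: [-1.6, -0.1, 8.8]
opening: -0.001
grip_force: 4.7
```

```bash
cat > lid.py <<'E'
from plan import *
p,d,P,T=grab("scene")
m=(P[...,0]>.53)&(P[...,0]<.70)&(P[...,1]>-.02)&(P[...,1]<.17)&(P[...,2]>.07)&(P[...,2]<.16)
q=P[m]
for _ in range(4):
    k=np.c_[q[:,0],q[:,1],np.ones(len(q))]; c=np.linalg.lstsq(k,q[:,2],rcond=None)[0]; r=q[:,2]-k@c; q=q[np.abs(r)<.005]
print("lid",len(q),"slope",-c[0].round(4),"z at x=.5",(c@[.5,.08,1]).round(4),"z at .716",(c@[.716,.08,1]).round(4))
E
python3 lid.py
```

```text
lid 4785 slope 0.0071 z at x=.5 0.0984 z at .716 0.0969
```

```bash
python3 - <<'E'
from plan import *
plan([((.452,.077,.20),rot(2,0),0.),((.548,.30,.22),rot(85,0),.03)],step=.045,turn=8.5)
E
```

```text
rows 13
travel [[0.0,0.0,-0.03],[0.0,0.0,-0.031],[0.0,0.0,-0.03],[0.01,-0.022,-0.002],[0.014,-0.02,-0.002],[0.016,-0.018,-0.002],[0.019,-0.016,-0.002],[0.02,-0.012,-0.002],[0.023,-0.01,-0.002],[0.023,-0.006,-0.002],[0.024,-0.003,-0.002],[0.025,0.001,-0.002],[0.024,0.004,-0.002]]
rotation [[0.0,0.0,0.0],[0.0,0.0,0.0],[0.0,-0.1,0.0],[0.0,0.0,-8.3],[0.0,0.0,-8.3],[0.0,0.0,-8.3],[0.0,0.0,-8.3],[0.0,0.0,-8.3],[0.0,0.0,-8.3],[0.0,0.0,-8.3],[0.0,0.0,-8.3],[0.0,0.0,-8.3],[0.0,0.0,-8.3]]
claw [0.0,0.0,0.0,0.03,0.03,0.03,0.03,0.03,0.03,0.03,0.03,0.03,0.03]
end [0.5481 0.3005 0.22  ]
```

Call:
play_rows(travel=[[0, 0, -0.03], [0, 0, -0.031], [0, 0, -0.03], [0.01, -0.022, -0.002], [0.014, -0.02, -0.002], [0.016, -0.018, -0.002], [0.019, -0.016, -0.002], [0.02, -0.012, -0.002], [0.023, -0.01, -0.002], [0.023, -0.006, -0.002], [0.024, -0.003, -0.002], [0.025, 0.001, -0.002], [0.024, 0.004, -0.002], [0, 0, 0]], rotation=[[0, 0, 0], [0, 0, 0], [0, 0, 0], [0, 0, -8.3], [0, 0, -8.3], [0, 0, -8.3], [0, 0, -8.3], [0, 0, -8.3], [0, 0, -8.3], [0, 0, -8.3], [0, 0, -8.3], [0, 0, -8.3], [0, 0, -8.3], [0, 0, 0]], claw=[0, 0, 0, 0.03, 0.03, 0.03, 0.03, 0.03, 0.03, 0.03, 0.03, 0.03, 0.03, 0.03])

```text
t: 22.32
position: [0.5484, 0.3015, 0.2193]
tool_rot: [[0.086, 0.996, 0.001], [0.996, -0.086, -0.001], [-0.0, 0.001, -1.0]]
wrist_force: [-0.8, -0.5, 0.1]
opening: 0.351
grip_force: 0.0
```

```bash
python3 lid.py; python3 - <<'E'
from plan import *
p,d,P,T=grab("wrist"); cv2.imwrite("pics/w4.png",p[:,:,::-1])
m=(P[...,2]>.108)&(P[...,2]<.128)&(P[...,0]>.5)&(P[...,0]<.62)&(P[...,1]>.22)&(P[...,1]<.37); q=P[m]; print(len(q))
for y in np.arange(.23,.37,.01):
    w=q[np.abs(q[:,1]-y)<.005]
    if len(w)>5: print(y.round(2),len(w),w.min(0).round(3),w.max(0).round(3))
E
```

```text
lid 4829 slope 0.0345 z at x=.5 0.104 z at .716 0.0966
4835
0.23 145 [0.532 0.23  0.112] [0.55  0.235 0.115]
0.24 496 [0.53  0.235 0.11 ] [0.553 0.245 0.115]
0.25 457 [0.53  0.245 0.108] [0.553 0.255 0.115]
0.26 276 [0.537 0.255 0.11 ] [0.55  0.265 0.114]
0.27 286 [0.538 0.265 0.11 ] [0.551 0.275 0.114]
0.28 288 [0.54  0.275 0.11 ] [0.552 0.285 0.114]
0.29 294 [0.541 0.285 0.11 ] [0.553 0.295 0.114]
0.3 337 [0.54  0.295 0.112] [0.556 0.305 0.121]
0.31 455 [0.541 0.305 0.116] [0.557 0.315 0.122]
0.32 479 [0.542 0.315 0.115] [0.558 0.325 0.122]
0.33 485 [0.543 0.325 0.115] [0.56  0.335 0.122]
0.34 503 [0.544 0.335 0.115] [0.56  0.345 0.122]
0.35 334 [0.545 0.345 0.108] [0.561 0.352 0.122]
```

View pics/w4.png

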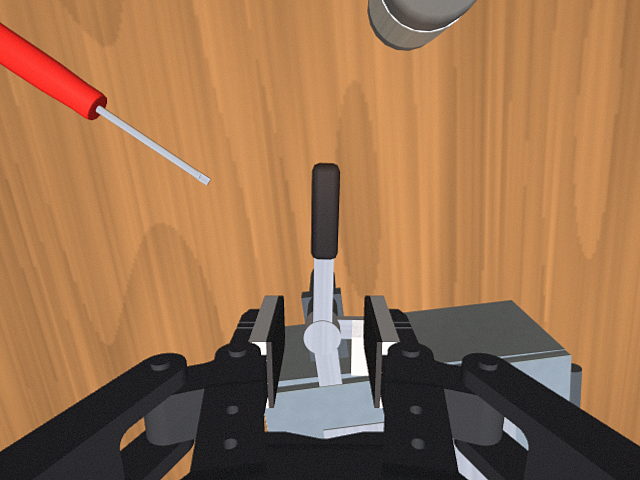

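The latch handle runs from (322,335) to (325,165) in the wrist view. The pivot is at (0.5415, 0.242), and the lid rests on its seal at about 0.034 rad. I'll straddle the handle and swing it.

```bash
python3 - <<'E'
from plan import *
pv=np.array([.5415,.242]); 
def H(a): return np.r_[pv+.085*np.array([np.cos(np.radians(a)),np.sin(np.radians(a))]),.108]
u=[(np.r_[H(83.6)[:2],.15],rot(83.6,0),.034),(H(83.6),rot(83.6,0),.034)]
s=plan(u,step=.03)
plan([(H(a),rot(a,0),.02) for a in np.arange(75.6,2,-8)]+[(H(0),rot(0,0),.02)],start=s)
E
```

```text
rows 5
travel [[0.009,0.0,0.023],[0.009,0.0,0.023],[0.009,0.001,0.023],[0.0,0.0,0.021],[0.0,0.0,0.021]]
rotation [[0.0,0.0,0.4],[0.0,0.0,0.4],[0.0,0.1,0.4],[0.0,0.0,0.0],[0.0,0.0,0.0]]
claw [0.034,0.034,0.034,0.034,0.034]
end [0.5515 0.3269 0.1083]
rows 11
travel [[-0.001,0.011,0.0],[-0.001,0.012,0.0],[-0.001,0.012,0.0],[-0.001,0.012,0.0],[-0.001,0.012,0.0],[0.0,0.011,0.0],[-0.001,0.012,0.0],[-0.001,0.012,0.0],[-0.001,0.012,0.0],[-0.001,0.012,0.0],[0.0,0.005,0.0]]
rotation [[0.0,0.0,8.0],[0.0,0.0,8.0],[0.0,0.0,8.0],[0.0,0.0,8.0],[0.0,0.0,8.0],[0.0,0.0,8.0],[0.0,0.0,8.0],[0.0,0.0,8.0],[0.0,0.0,8.0],[0.0,0.0,8.0],[0.0,0.0,3.6]]
claw [0.02,0.02,0.02,0.02,0.02,0.02,0.02,0.02,0.02,0.02,0.02]
end [0.6264 0.2421 0.1083]
```

Call:
play_rows(travel=[[0.009, 0, 0.023], [0.009, 0, 0.023], [0.009, 0.001, 0.023], [0, 0, 0.021], [0, 0, 0.021], [0, 0, 0], [0, 0, 0], [0, 0, 0]], rotation=[[0, 0, 0.4], [0, 0, 0.4], [0, 0, 0.4], [0, 0, 0], [0, 0, 0], [0, 0, 0], [0, 0, 0], [0, 0, 0]], claw=[0.034, 0.034, 0.034, 0.034, 0.034, 0.02, 0.02, 0.02])

```text
t: 23.42
position: [0.5522, 0.3272, 0.1098]
tool_rot: [[0.109, 0.994, 0.002], [0.994, -0.109, -0.0], [0.0, 0.002, -1.0]]
wrist_force: [0.7, -0.3, -0.3]
opening: 0.241
grip_force: 0.0
```

Call:
play_rows(travel=[[-0.001, 0.011, 0], [-0.001, 0.012, 0], [-0.001, 0.012, 0], [-0.001, 0.012, 0], [-0.001, 0.012, 0], [0, 0.011, 0], [-0.001, 0.012, 0], [0, 0, 0]], rotation=[[0, 0, 8], [0, 0, 8], [0, 0, 8], [0, 0, 8], [0, 0, 8], [0, 0, 8], [0, 0, 8], [0, 0, 0]], claw=[0.02, 0.02, 0.02, 0.02, 0.02, 0.02, 0.02, 0.02])

```text
t: 24.42
position: [0.6177, 0.2818, 0.1095]
tool_rot: [[0.885, 0.465, 0.002], [0.465, -0.885, -0.0], [0.002, 0.001, -1.0]]
wrist_force: [0.2, -0.8, -1.1]
opening: 0.237
grip_force: 0.0
```

Call:
play_rows(travel=[[-0.001, 0.012, 0], [-0.001, 0.012, 0], [0, 0.006, 0], [0, 0.006, 0], [0, 0, 0]], rotation=[[0, 0, 8], [0, 0, 8], [0, 0, 4], [0, 0, 4], [0, 0, 0]], claw=[0.02, 0.02, 0.02, 0.02, 0.02])

```text
t: 25.05
position: [0.6272, 0.2477, 0.1093]
tool_rot: [[0.998, 0.068, 0.002], [0.068, -0.998, -0.001], [0.002, 0.001, -1.0]]
wrist_force: [-0.3, 0.8, -1.2]
opening: 0.231
grip_force: 0.0
```

```bash
python3 lid.py
```

```text
lid 4779 slope 0.0096 z at x=.5 0.0987 z at .716 0.0967
```

Call:
play_rows(travel=[[0, 0.002, 0], [0, 0.002, 0], [0, 0.002, 0], [0, 0, 0]], rotation=[[0, 0, 1.3], [0, 0, 1.3], [0, 0, 0], [0, 0, 0]], claw=[0.02, 0.02, 0.02, 0.02])

```text
t: 25.6
position: [0.6275, 0.2421, 0.109]
tool_rot: [[1.0, 0.021, 0.002], [0.021, -1.0, 0.0], [0.002, -0.0, -1.0]]
wrist_force: [-0.0, 5.6, 1.9]
opening: 0.236
grip_force: 2.8
```

Call:
play_rows(travel=[[0, 0.001, 0], [0, 0.001, 0], [0, 0, 0]], rotation=[[0, 0, 0], [0, 0, 0], [0, 0, 0]], claw=[0.02, 0.02, 0.02])

```text
t: 25.98
position: [0.6276, 0.2417, 0.1091]
tool_rot: [[1.0, 0.021, 0.002], [0.021, -1.0, 0.002], [0.002, -0.002, -1.0]]
wrist_force: [0.5, 16.6, 0.9]
opening: 0.235
grip_force: 7.9
```

Call:
play_rows(travel=[[0, 0.001, 0], [0, 0, 0]], rotation=[[0, 0, 0], [0, 0, 0]], claw=[0.02, 0.02])

```text
t: 26.22
position: [0.6276, 0.2416, 0.1091]
tool_rot: [[1.0, 0.021, 0.003], [0.021, -1.0, 0.003], [0.003, -0.003, -1.0]]
wrist_force: [0.0, 21.6, -0.1]
opening: 0.237
grip_force: 10.5
```

Call:
play_rows(travel=[[0, -0.003, 0], [0, 0, 0], [0, 0, -0.03], [0, 0, -0.05], [0, 0, -0.05], [0, 0, -0.05], [-0.05, 0, 0], [-0.05, 0, 0], [0, 0, 0]], rotation=[[0, 0, 0], [0, 0, 0], [0, 0, 0], [0, 0, 0], [0, 0, 0], [0, 0, 0], [0, 0, 0], [0, 0, 0], [0, 0, 0]], claw=[0.03, 0.03, 0.03, 0.03, 0.03, 0.03, 0.03, 0.03, 0.03])

```text
t: 27.35
position: [0.5248, 0.2393, 0.2895]
tool_rot: [[1.0, 0.021, 0.001], [0.021, -1.0, -0.001], [0.001, 0.001, -1.0]]
wrist_force: [1.0, -0.7, -0.2]
opening: 0.351
grip_force: 0.0
```

```bash
python3 lid.py; python3 - <<'E'
from plan import *
p,d,P,T=grab("wrist"); s,_,PS,_=grab("scene"); cv2.imwrite("pics/w5.png",np.hstack([p,s])[:,:,::-1][::1,::1]); im=cv2.imread("pics/w5.png"); cv2.imwrite("pics/w5.png",cv2.resize(im,(800,300)))
m=(P[...,2]>.108)&(P[...,2]<.128)&(P[...,0]>.51)&(P[...,0]<.67)&(P[...,1]>.215)&(P[...,1]<.27); q=P[m]; print(len(q))
for x in np.arange(.53,.67,.015):
    w=q[np.abs(q[:,0]-x)<.005]
    if len(w)>5: print(x.round(3),len(w),w.min(0).round(4),w.max(0).round(4))
E
```

```text
lid 4788 slope 0.0095 z at x=.5 0.0988 z at .716 0.0967
3727
0.53 128 [0.5297 0.2332 0.1112] [0.535  0.2514 0.1151]
0.545 387 [0.5401 0.2303 0.1095] [0.55   0.2538 0.1151]
0.56 213 [0.555  0.2367 0.1102] [0.5648 0.2481 0.1145]
0.575 236 [0.5702 0.2371 0.1106] [0.5799 0.2491 0.114 ]
0.59 224 [0.5853 0.2382 0.1101] [0.5947 0.2493 0.1139]
0.605 344 [0.6    0.2365 0.1153] [0.61   0.2522 0.1219]
0.62 362 [0.615  0.2369 0.1142] [0.625  0.2524 0.1216]
0.635 358 [0.63   0.238  0.1156] [0.64   0.2532 0.1218]
0.65 195 [0.645  0.2384 0.1148] [0.6514 0.2533 0.1221]
```

View pics/w5.png

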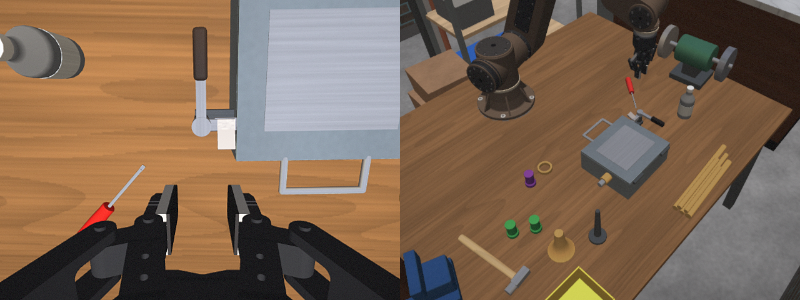

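The latch handle lies along the box's +x at 2.1° against the box yaw of 2.2°, so it is home. I'll check the lid's flatness against the bench plane to rule out camera bias.

```bash
python3 - <<'E'
from plan import *
def fit(P,m):
    q=P[m]
    for _ in range(4):
        k=np.c_[q[:,0],q[:,1],np.ones(len(q))]; c=np.linalg.lstsq(k,q[:,2],rcond=None)[0]; r=q[:,2]-k@c; q=q[np.abs(r)<.003]
    return len(q),c[0].round(4),c[1].round(4),(c@[.5,.08,1]).round(4),(c@[.71,.08,1]).round(4)
for n in("scene","side","wrist"):
    p,d,P,T=grab(n); x,y,z=P[...,0],P[...,1],P[...,2]
    print(n,"lid",fit(P,(x>.53)&(x<.70)&(y>-.02)&(y<.18)&(z>.07)&(z<.14)),"bench",fit(P,(x>.4)&(x<.8)&(y>-.25)&(y<.35)&(abs(z)<.01)))
E
```

```text
scene lid (4260, np.float64(-0.0083), np.float64(0.0003), np.float64(0.0985), np.float64(0.0967)) bench (17516, np.float64(-0.0009), np.float64(0.0004), np.float64(0.0006), np.float64(0.0004))
side lid (2068, np.float64(-0.0079), np.float64(0.0001), np.float64(0.0985), np.float64(0.0968)) bench (9211, np.float64(-0.0007), np.float64(0.0006), np.float64(0.0006), np.float64(0.0004))
wrist lid (51092, np.float64(-0.0066), np.float64(-0.0026), np.float64(0.0972), np.float64(0.0958)) bench (54009, np.float64(-0.0008), np.float64(-0.0), np.float64(-0.0009), np.float64(-0.0011))
```

```bash
python3 -c "
from plant import arm
print(arm.sign_off())"
```

```text
the job is handed in; nothing more can be done
None
```

The job is handed in: the ferrule stands upright on the pad (about 2 mm off centre when last seen, before the lid was shut), the latch is turned fully home against its stop, and the lid is drawn down on its seal, measuring about 0.007 rad (roughly 1.5 mm at the front) short of dead flat.

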